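Set the bench ball caliper to the size mark

ROBOT

A 6-joint arm with a two-finger parallel gripper is mounted at the origin on the work surface. World frame = base frame: x ahead of the robot, y to its left, z up, the work surface at z = 0. Lengths are in m, angles in rad, forces in N, time in s.
With the tool pointing down it reaches from about 0.35 to 0.775 m from the base axis. Payload 7.3 kg.
Tool frame: the origin (TCP) lies at the very end of the fingers, on their centre line; the grasp point (between the pads) lies 19 mm behind it (robot.pinch_z is the distance from the TCP to the grasp point, in m); z points along the fingers, y is the line along which they close (so a half turn about z gives the same grasp; the last joint's range is limited). The gripper opens to 92 mm and grips with 3 to 60 N. Pads are 19 mm wide; open, the fingers measure 130 mm over their backs; the gripper's body (75 mm by 190 mm) begins 47 mm behind the grasp point.
Start: joints at [1.088, 0.342, 1.524, -0, 1.275, -0.146], TCP at [0.173, 0.496, 0.227] pointing down, gripper open.
Joint ranges: [-2.53, 2.53], [-0.77, 2.02], [0.04, 2.7], [-1, 4.14], [0.28, 2.66], [-3.11, 3.11]. Speed limits (rad/s): [2.57, 2.57, 3.14, 3.14, 3.14, 3.14].

INTERFACE

Orientations are given as [roll, pitch, yaw] about the fixed x, y, z axes, in that order (R = Rz(yaw) Ry(pitch) Rx(roll)).
In Python, from cell import robot gives the robot as it stands.
- The arm moves only by the tool move_arm, never from a script. Its argument "motion" is a list of rows, each a list of 6 numbers: the shift along the tool's x, y, z in units of 0.1 m (1.0 is 0.1 m), then the turn, a rotation vector about the tool's x, y, z in units of pi rad (1.0 is pi rad). In form: [[dx, dy, dz, rx, ry, rz], ...]. A call has 1 to 12 rows; each row is the pose to reach, as a shift and turn from the pose commanded when the call began, along the tool's axes at that moment, turning the shorter way round; what a row does not reach only later rows make up. A row lasts 1/8 s, in which the tool goes at most 62.5 mm and 10.7 degrees, less where a joint would pass 70% of its speed; a pose out of reach is approached as far as the arm can. A call with a number of a shift or a turn outside -1 to 1 is refused whole. A call with a gripper value outside its range is refused whole. "fingers" is the opening, from -1 (shut) to 1 (fully open), set as the call begins (left out, the last holds). The fingers move at their own pace and stop on an object; "newtons" is the grip in N (left out, the last holds). Time passes only in rows, so rows that repeat a pose let the fingers close. It gives the time, the measured TCP pose, the force, the opening and the grip force at its end, in the units of the state.
- robot.observe(): the state, without advancing time (a new reading comes with each control period).
- robot.read_camera(name): name is "side" or "top"; returns a dict with "image" (384x512x3 uint8, red, green, blue), "range_z" (384x512 float32, m along the optical axis (not along the pixel's ray), 0 where there is no reading), "vfov" (degrees; the focal length in pixels is half the picture's height over the tangent of half this angle, whatever the lens; pixels are square), "cx", "cy" (the principal point, pixels), "extrinsics" (4x4, takes a point from camera to world coordinates). Camera axes: x right, y up, looking along -z (the intrinsics and any distortion apply to the point x, -y, -z); pixel columns grow to the right and rows downward; lengths in m; the calibration is good to about 2 mm. A picture is of the moment at which its call begins.
- robot.hand_in(): hands the job in; it is judged then, once.
The state is a dict: "time": time; "qpos": joint angles; "qvel": joint speeds; "joint_efforts": joint torques, N m; "tool_pos": TCP position; "tool_rot": TCP orientation; "contact_force": force on the tool from outside, world axes, zero at the start; "torque": the same for the moment, N m; "opening": finger opening in m; "grip_force": force on a finger pad.
Only numpy, scipy, OpenCV 4.12 (cv2) and the standard library are available. Lean on these libraries where they do the work, as an engineer would, in place of code of your own. Each camera call takes 0.05 s, during which the arm holds its last target. There are 200 camera calls.

TASK

The bench caliper for checking cricket balls stands too wide. With a fingertip on the exposed top of its knurled wheel, roll the wheel, stroke after stroke, until the gap between the jaws has closed so far that the sliding jaw's black pointer lines up with the white line on the red size rider; stop there without running past it, and take the hand away. Move the jaw by the wheel only, never by pushing on the jaw itself, and leave the glass dome, the bails and the spike key as they are.

Things in the scene. Friction and masses are not known exactly. Their poses are not given: they have to be found in the camera images.
- caliper: Bench ball caliper, grey base 120 x 305 mm, fixed on the ledge, pose varies. Origin: on the ledge right under the knurled wheel; z up; +y runs along the beam from wheel to fixed jaw; +x is the scale-bar side. Base y -45 to +260 mm, x -60 to +60, scale bar to x +81. Between wheel and sliding jaw a bearing block (y 32 to 48, x -42 to +42, top at 64 mm). Fixed jaw: face at y 220, top at 102 mm.
- wheel: Knurled brass adjuster wheel, 60 mm diameter, 18 mm wide. Origin at its centre, 44 mm above the ledge; its axle lies along the caliper's y (do not use its own orientation: it turns). Rolling the top of the rim towards the caliper's -x closes the gap, towards +x opens it: 12 mm of jaw travel a turn (1.91 mm per radian; 31 mm of rim travel moves the jaw 2 mm).
- wheel_top (a point): Top of the wheel's rim, mid-width, 74 mm above the ledge (does not turn). Two cheeks (caliper x -28 to +28, y 11 to 22 mm either side, top at 60 mm) flank the wheel, so 14 mm of rim stands clear. It turns stiffly (1.4 N at the rim) and stays where left; a finger pressing 5 to 10 N turns it by friction. The screw does not let the jaw be pushed back.
- jaw: Sliding jaw, aluminium, 84 mm wide in x, top at 102 mm. Origin at ledge height under its working face; axes as the caliper's; it closes along the caliper's +y. The gap is 220 mm less its y in the caliper's frame: 83 to 89 mm at the start. Its body reaches back 37 mm behind the face. It is moved by the wheel only.
- pointer (a point): Tip of the sliding jaw's black pointer, a bar 3 mm wide along y, at caliper x 70 mm, 67 mm above the ledge, over the scale bar; it moves with the jaw.
- size_rider: Red rider clamped on the scale bar, 16 mm long along y, a white line 3 mm wide across its middle: the size mark. Origin on the bar's top (62 mm above the ledge) at the line's inner end; axes as the caliper's. It stays put. The pointer lines up when its y in this frame is 0; y is negative (-8 to -23 mm at the start) while the gap is too wide.
- size_mark (a point): Inner end of the white line on the red rider, beside which the pointer tip must come.
- dome: Glass dome with a red ball inside on a round dark wooden foot 144 mm across, 173 mm high over all, 0.9 kg, standing loose beyond the fixed jaw. Origin: centre of the underside. Leave alone.
- bail_a: Polished wooden cricket bail, 110 mm long, 19 mm thick, lying loose along its x on the ledge off the wheel end. Origin: on the ledge under its middle. Leave alone.
- bail_b: The other bail, alike. Leave alone.
- spike_key: Small steel spike key, T-shaped, about 77 mm long, 59 mm over the cross-bar, 11 mm high, lying loose on the ledge in front of the caliper. Origin: on the ledge under its shank. Leave alone.

How it is judged:
On the way:
1. A finger on the knurled wheel rolls it (contact force between the fingers and wheel above 0.5 N and angular speed of wheel above 0.2 rad/s), for 0.1 s.
At the end, for the whole second after the job is handed in: The pointer of the sliding jaw stands within 2.5 mm of the middle of the white line on the red rider, measured along the beam, the wheel is still, and the dome, bails and key are within 10 mm of where they were (y of pointer in the frame of size_rider between -0.0025 and 0.0025 m and angular speed of wheel below 0.05 rad/s and distance of each of dome, bail_a, bail_b, spike_key from where it was at the start of the episode below 0.01 m); the robot touches nothing.
It fails at once if the pointer runs more than 4 mm past the white line (y of pointer in the frame of size_rider above 0.004 m).
It fails at once if the sliding jaw is pushed directly by the hand or arm (over 2 N) (contact force between any of the fingers, the arm and jaw above 2 N).
It fails at once if the dome, a bail or the spike key is lifted or shifted by more than 10 mm (distance of any of dome, bail_a, bail_b, spike_key from where it was at the start of the episode above 0.01 m).
It also fails if it takes over 72 s, if anything falls off the work surface, if the arm or the gripper's body presses on something with over 40 N, if the wrist force passes 120 N, or if a joint passes its speed limit or range.

## Working session

There is one attempt and no reset: what is moved stays moved. The work goes in short steps, Python scripts to look and compute and a tool call to move; the robot and the scene stay as the last step left them, time stands still between calls to the robot, and variables do not carry over. Pictures are saved under pics/ and viewed, at most 10 in all, crops included, and the job is handed in when it is done.

Besides the shell and the picture viewer there is one more tool, called after ">>>" as name(argument=value, ...), one argument or row to a line, values as JSON. move_arm: Moves the arm, as the interface text tells. Shifts and turns lie within -1 to 1; 1 stands for 0.1 m of shift or pi rad of turn. Its arguments: {"type":"object","properties":{"motion":{"type":"array"},"fingers":{"type":"number"},"newtons":{"type":"number"}},"required":["motion"]}

```bash
ls; mkdir -p pics; cat > h.py <<'E'
import numpy as np, cv2
from cell import robot
def cam(n):
    c=robot.read_camera(n); np.savez('/tmp/%s.npz'%n,**{k:c[k] for k in c}); return c
def ray(c,u,v):
    f=192/np.tan(np.radians(c['vfov'])/2); E=np.asarray(c['extrinsics'])
    d=E[:3,:3]@np.array([(u-c['cx'])/f,-(v-c['cy'])/f,-1.]); return E[:3,3],d
def onz(c,u,v,z):
    o,d=ray(c,u,v); return o+d*(z-o[2])/d[2]
def pt(c,u,v):
    o,d=ray(c,u,v); return o+d*float(c['range_z'][int(round(v)),int(round(u))])
E
python3 - <<'E'
from h import *
for n in('side','top'):
    c=cam(n); cv2.imwrite('pics/%s0.png'%n,cv2.resize(c['image'][:,:,::-1],(800,600),interpolation=cv2.INTER_CUBIC))
    print(n,[k for k in c],c['vfov'],c['cx'],c['cy'],np.round(c['extrinsics'],3).tolist())
print(robot.observe())
E
```

```text
pics
side ['image', 'range_z', 'vfov', 'cx', 'cy', 'extrinsics'] 50.998139860449186 247.6975536391402 189.19579843227243 [[0.959, 0.181, -0.219, 0.324], [-0.284, 0.614, -0.737, -0.71], [0.001, 0.769, 0.64, 0.71], [0.0, 0.0, 0.0, 1.0]]
top ['image', 'range_z', 'vfov', 'cx', 'cy', 'extrinsics'] 54.18570680067958 260.1768479635492 193.6220911563952 [[0.008, 0.994, -0.11, 0.416], [-1.0, 0.008, -0.004, 0.048], [-0.003, 0.111, 0.994, 0.975], [0.0, 0.0, 0.0, 1.0]]
{'time': 0.1, 'qpos': array([ 1.08798707e+00,  3.42684444e-01,  1.52490503e+00, -6.25636381e-06,
        1.27539936e+00, -1.46010931e-01]), 'qvel': array([-5.59511119e-05, -1.31114875e-03, -1.32335194e-03,  1.40039371e-04,
        6.06365825e-05, -1.19695591e-04]), 'joint_efforts': array([ 2.02216492e-03, -4.32002699e+01, -2.44697696e+01,  7.19836378e-02,
        5.25152113e-02, -2.86623538e-05]), 'tool_pos': array([0.17331448, 0.49519059, 0.22610391]), 'tool_rot': array([-3.14021046e+00, -1.97214558e-04,  2.80479601e+00]), 'contact_force': array([ 0.09426905, -0.3688793 , -0.21183744]), 'torque': array([ 0.00129904, -0.05427062,  0.01408313]), 'grip_force': 0.0, 'opening': 0.09177483112499828}
```

View pics/side0.png

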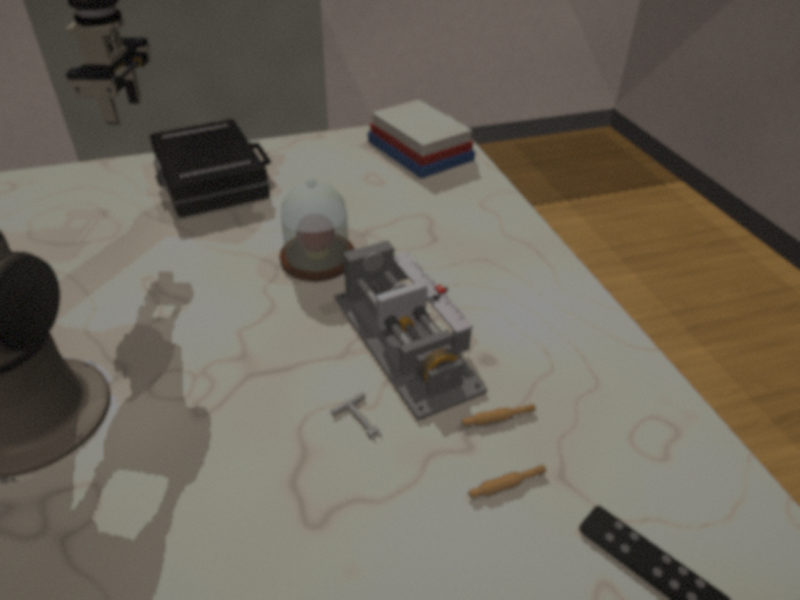

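View pics/top0.png

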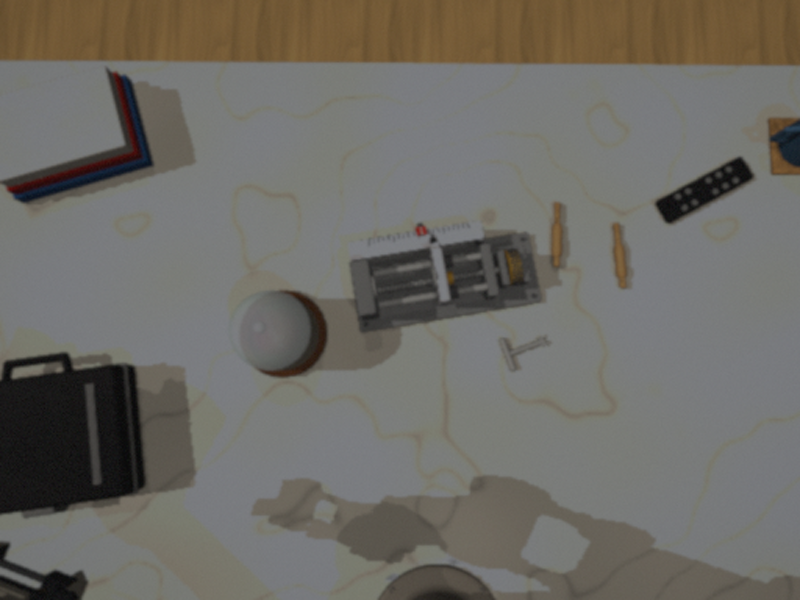

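The side view shows the wheel at about (437,362), with the bails off to the right and the key in front. In the top view the wheel is at (513,263), the red rider at (421,230), the pointer tip at (433,238), the fixed jaw at (365,290) and the dome at (280,333). Next I'll measure from zoomed crops.

```bash
python3 - <<'E'
from h import *
T=dict(np.load('/tmp/top.npz')); S=dict(np.load('/tmp/side.npz'))
def mask(c,lo,hi,box):
    h=cv2.cvtColor(c['image'],cv2.COLOR_RGB2HSV); m=cv2.inRange(h,lo,hi); k=np.zeros_like(m); x0,y0,x1,y1=box; k[y0:y1,x0:x1]=m[y0:y1,x0:x1]; return k
# brass wheel in top, by points
for n,c,b in(('top',T,(315,150,345,190)),('side',S,(265,215,300,245))):
    m=mask(c,(10,90,40),(30,255,255),b); v,u=np.nonzero(m)
    P=np.array([pt(c,a,d) for a,d in zip(u,v)]); P=P[(P[:,2]>.03)&(P[:,2]<.09)]
    print(n,len(P),u.min(),u.max(),v.min(),v.max(),P.mean(0).round(4),P.min(0).round(4),P.max(0).round(4))
# height map in world from top cam: all points with z>0.09 (jaws) & 0.055..0.07 near bar
v,u=np.mgrid[130:220,215:355]; P=np.array([pt(T,a,d) for a,d in zip(u.ravel(),v.ravel())])
J=P[(P[:,2]>.094)&(P[:,2]<.112)&(P[:,1]<0.11)]; print('jaws',len(J))
for lo,hi in((-.2,.03),(.03,.2)):
    q=J[(J[:,1]>lo)&(J[:,1]<hi)]
    if len(q): r=cv2.minAreaRect(q[:,:2].astype(np.float32)*1000); print(len(q),r,q[:,2].mean())
m=mask(T,(0,120,60),(8,255,255),(250,135,290,165)); 
vv,uu=np.nonzero(m); print('red',len(uu),uu.mean(),vv.mean(),onz(T,uu.mean(),vv.mean(),.068))
a=cv2.resize(T['image'][130:220,225:355,::-1],(780,540),interpolation=cv2.INTER_CUBIC); cv2.imwrite('pics/t1.png',cv2.convertScaleAbs(a,alpha=1.5))
a=cv2.resize(S['image'][150:270,210:320,::-1],(550,600),interpolation=cv2.INTER_CUBIC); cv2.imwrite('pics/s1.png',cv2.convertScaleAbs(a,alpha=1.5))
E
```

```text
top 139 323 333 160 181 [ 0.5755 -0.1151  0.069 ] [ 0.5511 -0.1278  0.0497] [ 0.6043 -0.1049  0.0775]
side 171 271 292 224 243 [ 0.5717 -0.1246  0.0637] [ 0.5506 -0.1373  0.0357] [ 0.6036 -0.1123  0.0744]
jaws 416
267 ((557.5374755859375, 1.486856460571289), (83.58735656738281, 20.09551429748535), 9.871731758117676) 0.10246214711688527
149 ((534.8011474609375, 103.14041137695312), (78.65524291992188, 14.032278060913086), 0.8578556180000305) 0.10239871382047742
red 23 269.04347826086956 146.95652173913044 [0.6328737 0.0299935 0.068    ]
```

View pics/t1.png

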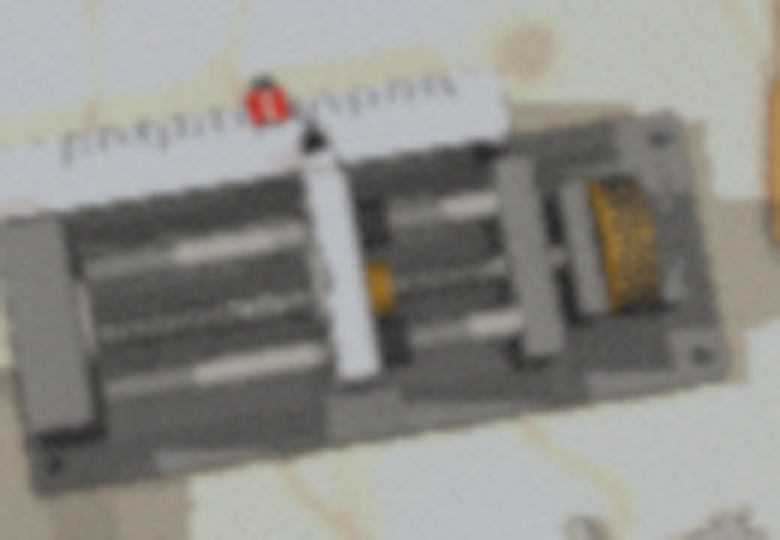

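The crop shows the wheel centred near (628,245), the white line at (268,103) and the black pointer from (316,145) up towards about (300,105). The caliper is yawed about 9.5°.

```bash
cat >> h.py <<'E'
def pts(c,x0,y0,x1,y1):
    v,u=np.mgrid[y0:y1,x0:x1]; return np.array([pt(c,a,d) for a,d in zip(u.ravel(),v.ravel())])
E
python3 - <<'E'
from h import *
T=dict(np.load('/tmp/top.npz')); S=dict(np.load('/tmp/side.npz'))
P=pts(T,215,130,355,220)
J=P[(P[:,2]>.098)&(P[:,2]<.107)]
for lo,hi in((-.2,.03),(.08,.14)):
    q=J[(J[:,1]>lo)&(J[:,1]<hi)]; r=cv2.minAreaRect(q[:,:2].astype(np.float32)*1000); print(len(q),r)
for n,Q in(('top',P),('side',pts(S,260,210,310,250))):
    for z in(.069,.071,.073):
        w=Q[(Q[:,2]>z)&(Q[:,2]<.08)&(Q[:,1]<-.09)&(Q[:,1]>-.15)&(abs(Q[:,0]-.577)<.03)]; print(n,z,len(w),w.mean(0).round(4),w.min(0).round(4),w.max(0).round(4))
f=lambda X,Y:((X+.5)/6-.5+225,(Y+.5)/6-.5+130)
for nm,X,Y,z in(('wheel',628,245,.07),('line',268,103,.069),('ptr low',316,143,.067),('ptr tip',303,112,.067),('base BL',38,492,.012),('base BR',722,378,.012),('base TR',680,115,.012)):
    print(nm,onz(T,*f(X,Y),z).round(4), pt(T,*f(X,Y)).round(4))
a=cv2.resize(T['image'][138:162,258:290,::-1],(640,480),interpolation=cv2.INTER_CUBIC); cv2.imwrite('pics/t2.png',cv2.convertScaleAbs(a,alpha=1.5))
E
```

```text
255 ((557.6859130859375, 1.5126876831054688), (83.28604888916016, 20.09551429748535), 9.871731758117676)
436 ((537.1077270507812, 114.01060485839844), (83.79376983642578, 31.848007202148438), 9.804208755493164)
top 0.069 109 [ 0.5772 -0.1178  0.0724] [ 0.5588 -0.1289  0.069 ] [ 0.5961 -0.1071  0.0775]
top 0.071 79 [ 0.5781 -0.1178  0.0734] [ 0.5609 -0.1283  0.0713] [ 0.5954 -0.1087  0.0775]
top 0.073 40 [ 0.5788 -0.1176  0.0747] [ 0.5677 -0.1259  0.073 ] [ 0.5928 -0.1087  0.0775]
side 0.069 66 [ 0.5779 -0.1194  0.0709] [ 0.5619 -0.1296  0.069 ] [ 0.5929 -0.1102  0.0744]
side 0.071 26 [ 0.5767 -0.1202  0.0723] [ 0.5683 -0.1296  0.0712] [ 0.584  -0.1108  0.0744]
side 0.073 5 [ 0.5804 -0.1189  0.0735] [ 0.5776 -0.1224  0.073 ] [ 0.584  -0.1131  0.0744]
wheel [ 0.5751 -0.1173  0.07  ] [ 0.5739 -0.1161  0.0764]
line [0.6332 0.0295 0.069 ] [0.6323 0.0296 0.0725]
ptr low [0.617  0.0097 0.067 ] [0.6175 0.0096 0.0648]
ptr tip [0.63   0.0151 0.067 ] [0.6314 0.0148 0.0611]
base BL [0.4761 0.1259 0.012 ] [0.4763 0.1261 0.0099]
base BR [ 0.5276 -0.1676  0.012 ] [ 5.290e-01 -1.703e-01 -3.000e-04]
base TR [ 0.6428 -0.1512  0.012 ] [ 0.6428 -0.1512  0.0123]
```

View pics/t2.png

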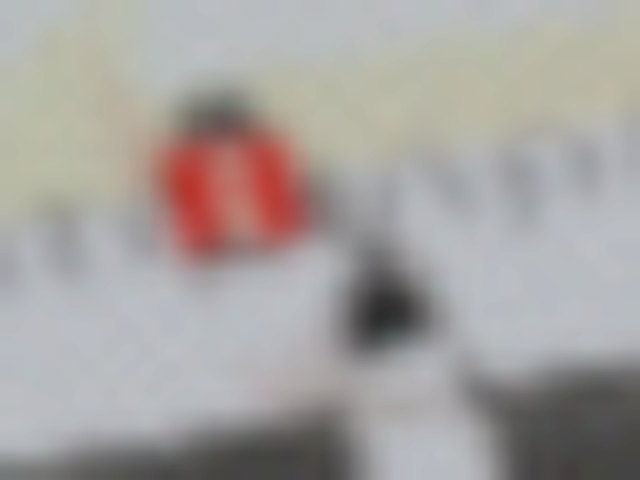

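Estimates so far: wheel axis at (0.577, -0.118), yaw 9.8°, and both jaws sit on that line, which checks out. The pointer is about 15 mm short. I'll go over with the fingers shut, staying high.

>>> move_arm(
  motion=[
    [-0.5, -0.38, 0, 0, 0, 0],
    [-1, -0.76, 0, 0, 0, 0],
    [-1, -0.76, 0, 0, 0, 0],
  ],
  fingers=-1,
  newtons=20,
)

```text
time: 0.48
tool_pos: [0.2444, 0.388, 0.2266]
tool_rot: [-3.14, 0.0, 2.8]
contact_force: [-0.5, 0.5, -0.2]
opening: 0.0665
grip_force: 0.0
```

>>> move_arm(
  motion=[
    [-0.5, -0.38, 0, 0, 0, 0],
    [-1, -0.76, 0, 0, 0, 0],
    [-1, -0.76, 0, 0, 0, 0],
  ],
)

```text
time: 0.85
tool_pos: [0.3137, 0.2838, 0.2266]
tool_rot: [-3.141, 0.0, 2.799]
contact_force: [-0.4, 0.9, -0.4]
opening: 0.0363
grip_force: 0.0
```

>>> move_arm(
  motion=[
    [-0.5, -0.38, 0, 0, 0, 0],
    [-1, -0.76, 0, 0, 0, 0],
    [-1, -0.76, 0, 0, 0, 0],
  ],
)

```text
time: 1.23
tool_pos: [0.383, 0.1797, 0.2266]
tool_rot: [3.141, 0.0, 2.8]
contact_force: [-0.3, -0.2, -0.9]
opening: 0.0062
grip_force: 0.0
```

>>> move_arm(
  motion=[
    [-0.5, -0.38, 0, 0, 0, 0],
    [-1, -0.76, 0, 0, 0, 0],
    [-1, -0.76, 0, 0, 0, 0],
  ],
)

```text
time: 1.6
tool_pos: [0.452, 0.0757, 0.2263]
tool_rot: [3.141, -0.0, 2.802]
contact_force: [-0.4, 0.7, 0.1]
opening: 0.0006
grip_force: 0.0
```

>>> move_arm(
  motion=[
    [-0.5, -0.38, 0, 0, 0, 0],
    [-1, -0.76, 0, 0, 0, 0],
    [-1, -0.76, 0, 0, 0, 0],
  ],
)

```text
time: 1.98
tool_pos: [0.5213, -0.0285, 0.2259]
tool_rot: [3.141, -0.0, 2.803]
contact_force: [-0.1, 0.2, -0.6]
opening: 0.0004
grip_force: 0.0
```

>>> move_arm(
  motion=[
    [-0.84, -0.65, 0, 0, 0, 0.05],
    [-0.84, -0.65, 0, 0, 0, 0.1],
    [-0.84, -0.65, 0, 0, 0, 0.15],
    [-0.84, -0.65, 0, 0, 0, 0.2],
    [-0.84, -0.65, 0, 0, 0, 0.25],
    [-0.84, -0.65, 0, 0, 0, 0.3],
    [-0.84, -0.65, 0, 0, 0, 0.338],
    [-0.84, -0.65, 0, 0, 0, 0.338],
  ],
)

```text
time: 2.98
tool_pos: [0.5776, -0.1141, 0.2266]
tool_rot: [-3.141, -0.001, 1.747]
contact_force: [-0.5, -0.5, 0.3]
opening: 0.0004
grip_force: 0.0
```

>>> move_arm(
  motion=[
    [-0.04, 0.16, 0.5, 0, 0, 0],
    [-0.04, 0.16, 1, 0, 0, 0],
    [-0.04, 0.16, 1, 0, 0, 0],
  ],
)

```text
time: 3.35
tool_pos: [0.5916, -0.116, 0.123]
tool_rot: [-3.134, -0.005, 1.746]
contact_force: [-0.0, 0.6, 1.0]
opening: 0.0006
grip_force: 0.0
```

>>> move_arm(
  motion=[
    [0, 0, 0.25, 0, 0, 0],
    [0, 0, 0.47, 0, 0, 0],
    [0, 0, 0.47, 0, 0, 0],
  ],
)

```text
time: 3.72
tool_pos: [0.5942, -0.1178, 0.0806]
tool_rot: [-3.141, -0.0, 1.745]
contact_force: [-0.5, 0.3, 0.4]
opening: 0.0006
grip_force: 0.0
```

>>> move_arm(
  motion=[
    [0, 0, 0.03, 0, 0, 0],
    [0, 0, 0.05, 0, 0, 0],
    [0, 0, 0.06, 0, 0, 0],
    [0, 0, 0.06, 0, 0, 0],
  ],
)

```text
time: 4.22
tool_pos: [0.5941, -0.1187, 0.0739]
tool_rot: [3.141, 0.0, 1.743]
contact_force: [0.1, 0.1, -0.3]
opening: 0.0002
grip_force: 0.0
```

>>> move_arm(
  motion=[
    [0.02, 0, 0.01, 0, 0, 0],
    [0.02, 0, 0.02, 0, 0, 0],
    [0.02, 0, 0.02, 0, 0, 0],
  ],
)

```text
time: 4.6
tool_pos: [0.5937, -0.1166, 0.0716]
tool_rot: [-3.141, -0.0, 1.743]
contact_force: [-0.5, -0.0, -0.6]
opening: 0.0005
grip_force: 0.0
```

```bash
python3 - <<'E'
from h import *
S=cam('side');T=cam('top')
a=cv2.resize(S['image'][170:260,230:330,::-1],(500,450),interpolation=cv2.INTER_CUBIC)
cv2.imwrite('pics/s3.png',cv2.convertScaleAbs(a,alpha=1.6))
E
```

```text
(no output)
```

View pics/s3.png

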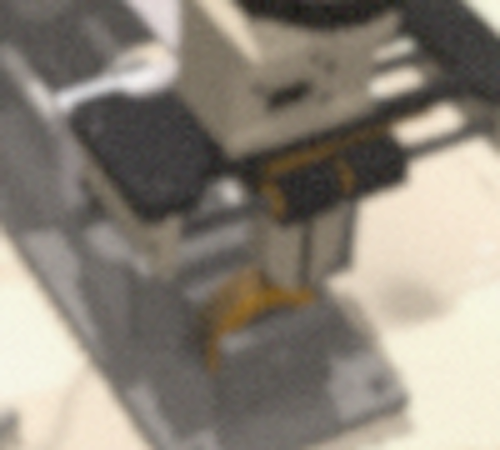

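The crop shows the closed fingertips at about (310,265), over the far half of the wheel (250,300) and clear of everything else. I'll press further.

>>> move_arm(
  motion=[
    [0, 0, 0.01, 0, 0, 0],
    [0, 0, 0.015, 0, 0, 0],
    [0, 0, 0.015, 0, 0, 0],
  ],
)

```text
time: 5.08
tool_pos: [0.5943, -0.1167, 0.0709]
tool_rot: [3.14, 0.0, 1.743]
contact_force: [0.5, 0.4, 4.4]
opening: 0.0003
grip_force: 2.4
```

>>> move_arm(
  motion=[
    [0, -0.03, 0, 0, 0, 0],
    [0, -0.06, 0, 0, 0, 0],
    [0, -0.09, 0, 0, 0, 0],
    [0, -0.12, 0, 0, 0, 0],
  ],
)

```text
time: 5.58
tool_pos: [0.5849, -0.1186, 0.0732]
tool_rot: [3.134, 0.002, 1.743]
contact_force: [2.1, 5.0, 17.7]
opening: 0.0005
grip_force: 8.8
```

>>> move_arm(
  motion=[
    [0, -0.03, -0.02, 0, 0, 0],
    [0, -0.07, -0.02, 0, 0, 0],
    [0, -0.11, -0.02, 0, 0, 0],
    [0, -0.15, -0.02, 0, 0, 0],
    [0, -0.15, -0.02, 0, 0, 0],
  ],
)

```text
time: 6.2
tool_pos: [0.5665, -0.1215, 0.072]
tool_rot: [-3.14, -0.0, 1.743]
contact_force: [-2.0, -1.1, 3.6]
opening: 0.0005
grip_force: 1.9
```

```bash
cat >> h.py <<'E'
A=np.radians(9.8); EX=np.array([np.cos(A),np.sin(A)]); EY=np.array([-np.sin(A),np.cos(A)]); W=np.array([.577,-.118])
def meas(c):
    im=cv2.resize(c['image'],None,fx=8,fy=8,interpolation=cv2.INTER_CUBIC)
    hsv=cv2.cvtColor(im,cv2.COLOR_RGB2HSV); g=im.max(2)
    out={}
    v,u=np.mgrid[135*8:165*8,250*8:300*8]; 
    U=(u+.5)/8-.5; V=(v+.5)/8-.5
    o,_=ray(c,0,0); f=192/np.tan(np.radians(c['vfov'])/2)
    D=np.stack([(U-c['cx'])/f,-(V-c['cy'])/f,-np.ones_like(U)],-1)@np.asarray(c['extrinsics'])[:3,:3].T
    for nm,z in(('red',.069),('ptr',.067)):
        P=(o+D*((z-o[2])/D[...,2])[...,None])[...,:2]-W; X=P@EX; Y=P@EY
        h=hsv[v,u]
        m=((h[...,0]<10)|(h[...,0]>170))&(h[...,1]>110)&(h[...,2]>60)&(X>.07) if nm=='red' else (g[v,u]<85)&(X>.062)&(X<.075)
        if nm=='ptr' and 'red' in out: m&=(Y<out['red'][1]+.02)&(Y>out['red'][1]-.035)
        n,l,s,ce=cv2.connectedComponentsWithStats(m.astype(np.uint8)); k=1+s[1:,4].argmax(); q=l==k
        out[nm]=(X[q].mean(),Y[q].mean(),Y[q].min(),Y[q].max(),q.sum())
    out['d']=out['ptr'][1]-out['red'][1]; return out
E
python3 - <<'E'
from h import *
T=dict(np.load('/tmp/top.npz')); 
show=lambda o:print({k:np.round(np.array(v)*1000,2) for k,v in o.items()})
show(meas(T)); show(meas(cam('top')))
E
```

```text
{'red': array([7.9900e+01, 1.3620e+02, 1.2803e+02, 1.4412e+02, 1.8490e+06]), 'ptr': array([6.4280e+01, 1.1978e+02, 1.1524e+02, 1.2426e+02, 3.7300e+05]), 'd': np.float64(-16.41)}
{'red': array([7.9900e+01, 1.3622e+02, 1.2803e+02, 1.4418e+02, 1.8450e+06]), 'ptr': array([6.4350e+01, 1.2125e+02, 1.1732e+02, 1.2523e+02, 3.3800e+05]), 'd': np.float64(-14.97)}
```

>>> move_arm(
  motion=[
    [0, 0.1, -0.1, 0, 0, 0],
    [0, 0.35, -0.1, 0, 0, 0],
    [0, 0.35, -0.1, 0, 0, 0],
    [0, 0.35, -0.02, 0, 0, 0],
    [0, 0.31, 0, 0, 0, 0],
  ],
)

```text
time: 6.88
tool_pos: [0.5965, -0.1158, 0.0711]
tool_rot: [-3.14, -0.001, 1.743]
contact_force: [-1.0, 1.0, 0.2]
opening: 0.0005
grip_force: 0.0
```

>>> move_arm(
  motion=[
    [0, -0.04, 0.005, 0, 0, 0],
    [0, -0.08, -0.005, 0, 0, 0],
    [0, -0.12, -0.01, 0, 0, 0],
    [0, -0.16, -0.015, 0, 0, 0],
    [0, -0.2, -0.015, 0, 0, 0],
    [0, -0.24, -0.01, 0, 0, 0],
    [0, -0.28, 0, 0, 0, 0],
    [0, -0.32, 0.005, 0, 0, 0],
    [0, -0.32, -0.1, 0, 0, 0],
    [0, 0, -0.1, 0, 0, 0],
    [0, 0, -0.05, 0, 0, 0],
    [0, 0, 0, 0, 0, 0],
  ],
)

```text
time: 8.38
tool_pos: [0.5969, -0.1159, 0.0716]
tool_rot: [-3.14, -0.001, 1.743]
contact_force: [-0.4, -0.3, 0.7]
opening: 0.0004
grip_force: 0.0
```

```bash
cat > m.py <<'E'
from h import *
o=meas(cam('top')); print({k:np.round(np.array(v)*1000,2) for k,v in o.items()})
E
python3 m.py
```

```text
{'red': array([7.9870e+01, 1.3620e+02, 1.2789e+02, 1.4412e+02, 1.8510e+06]), 'ptr': array([6.4390e+01, 1.2208e+02, 1.1773e+02, 1.2650e+02, 3.7900e+05]), 'd': np.float64(-14.11)}
```

>>> move_arm(
  motion=[
    [0, -0.04, 0.015, 0, 0, 0],
    [0, -0.08, 0.005, 0, 0, 0],
    [0, -0.12, 0, 0, 0, 0],
    [0, -0.16, -0.005, 0, 0, 0],
    [0, -0.2, -0.005, 0, 0, 0],
    [0, -0.24, 0, 0, 0, 0],
    [0, -0.28, 0.01, 0, 0, 0],
    [0, -0.32, 0.015, 0, 0, 0],
    [0, -0.32, -0.1, 0, 0, 0],
    [0, 0, -0.1, 0, 0, 0],
    [0, 0, -0.05, 0, 0, 0],
    [0, 0, 0, 0, 0, 0],
  ],
)

```text
time: 9.93
tool_pos: [0.5967, -0.116, 0.0716]
tool_rot: [-3.14, -0.001, 1.743]
contact_force: [0.5, -0.2, 0.6]
opening: 0.0002
grip_force: 0.0
```

>>> move_arm(
  motion=[
    [0, -0.04, 0.015, 0, 0, 0],
    [0, -0.08, 0.005, 0, 0, 0],
    [0, -0.12, 0, 0, 0, 0],
    [0, -0.16, -0.005, 0, 0, 0],
    [0, -0.2, -0.005, 0, 0, 0],
    [0, -0.24, 0, 0, 0, 0],
    [0, -0.28, 0.01, 0, 0, 0],
    [0, -0.32, 0.015, 0, 0, 0],
    [0, -0.32, -0.1, 0, 0, 0],
    [0, 0, -0.1, 0, 0, 0],
    [0, 0, -0.05, 0, 0, 0],
    [0, 0, 0, 0, 0, 0],
  ],
)

```text
time: 11.42
tool_pos: [0.5967, -0.116, 0.0717]
tool_rot: [-3.14, -0.001, 1.743]
contact_force: [-0.2, -0.2, -0.0]
opening: 0.0001
grip_force: 0.0
```

```bash
python3 m.py
```

```text
{'red': array([7.9820e+01, 1.3613e+02, 1.2803e+02, 1.4412e+02, 1.8650e+06]), 'ptr': array([6.4700e+01, 1.2582e+02, 1.2209e+02, 1.2989e+02, 3.5100e+05]), 'd': np.float64(-10.31)}
```

>>> move_arm(
  motion=[
    [0, -0.04, 0.015, 0, 0, 0],
    [0, -0.08, 0.005, 0, 0, 0],
    [0, -0.12, 0, 0, 0, 0],
    [0, -0.16, -0.005, 0, 0, 0],
    [0, -0.2, -0.005, 0, 0, 0],
    [0, -0.24, 0, 0, 0, 0],
    [0, -0.28, 0.01, 0, 0, 0],
    [0, -0.32, 0.015, 0, 0, 0],
    [0, -0.32, -0.1, 0, 0, 0],
    [0, 0, -0.1, 0, 0, 0],
    [0, 0, -0.05, 0, 0, 0],
    [0, 0, 0, 0, 0, 0],
  ],
)

```text
time: 12.98
tool_pos: [0.5967, -0.116, 0.0717]
tool_rot: [-3.14, -0.001, 1.743]
contact_force: [-0.6, 0.7, -0.4]
opening: 0.0004
grip_force: 0.0
```

>>> move_arm(
  motion=[
    [0, -0.04, 0.015, 0, 0, 0],
    [0, -0.08, 0.005, 0, 0, 0],
    [0, -0.12, 0, 0, 0, 0],
    [0, -0.16, -0.005, 0, 0, 0],
    [0, -0.2, -0.005, 0, 0, 0],
    [0, -0.24, 0, 0, 0, 0],
    [0, -0.28, 0.01, 0, 0, 0],
    [0, -0.32, 0.015, 0, 0, 0],
    [0, -0.32, -0.1, 0, 0, 0],
    [0, 0, -0.1, 0, 0, 0],
    [0, 0, -0.05, 0, 0, 0],
    [0, 0, 0, 0, 0, 0],
  ],
)

```text
time: 14.48
tool_pos: [0.5967, -0.1159, 0.0716]
tool_rot: [-3.14, -0.001, 1.743]
contact_force: [0.6, -0.7, 0.4]
opening: 0.0009
grip_force: 0.0
```

```bash
python3 m.py; python3 - <<'E'
from h import *
T=dict(np.load('/tmp/top.npz')); S=cam('side')
a=cv2.resize(T['image'][138:162,258:290,::-1],(640,480),interpolation=cv2.INTER_CUBIC)
b=cv2.resize(S['image'][172:202,260:300,::-1],(160*4,480),interpolation=cv2.INTER_CUBIC)
cv2.imwrite('pics/t4.png',cv2.convertScaleAbs(cv2.resize(np.hstack([a,b]),(800,300)),alpha=1.5))
E
```

```text
{'red': array([7.9690e+01, 1.3613e+02, 1.2799e+02, 1.4418e+02, 1.8890e+06]), 'ptr': array([6.4090e+01, 1.2994e+02, 1.2523e+02, 1.3460e+02, 3.5100e+05]), 'd': np.float64(-6.19)}
```

View pics/t4.png

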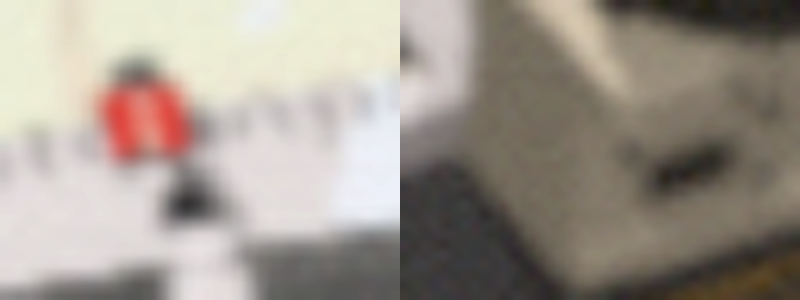

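In the top half of the picture the pointer tip is at (182,175) and the white line at (147,118), with some shadow to the right of the black pointer. I'll rectify this to get darkness profiles along y.

```bash
cat >> h.py <<'E'
def rect(c,x0,x1,y0,y1,z,s=.00025):
    X,Y=np.meshgrid(np.arange(x0,x1,s),np.arange(y0,y1,s),indexing='ij')
    P=np.dstack([W+X[...,None]*EX+Y[...,None]*EY,np.full(X.shape,z)])
    E=np.asarray(c['extrinsics']); f=192/np.tan(np.radians(c['vfov'])/2)
    q=(P-E[:3,3])@E[:3,:3]; u=c['cx']+f*q[...,0]/-q[...,2]; v=c['cy']+f*q[...,1]/q[...,2]
    return cv2.remap(c['image'],u.astype(np.float32),v.astype(np.float32),cv2.INTER_CUBIC),Y[0]
def prof(c):
    out=[]
    for a,b,z in((.062,.064,.067),(.064,.066,.067),(.066,.068,.067),(.068,.070,.067),(.076,.083,.069)):
        im,Y=rect(c,a,b,.110,.155,z); p=im.astype(float).mean(0)
        if z==.069:
            wgt=p[:,0]-p[:,1]; wgt=np.clip(wgt-30,0,None); r=(wgt*Y).sum()/wgt.sum()
            k=abs(Y-r)<.004; g=p[k,1]; l=np.clip(g-np.percentile(g,40),0,None); out.append(('red',r*1000,'line',(l*Y[k]).sum()/l.sum()*1000))
        else:
            g=p.mean(1); t=g.min()+.35*(np.median(g)-g.min()); m=np.clip(t-g,0,None)*(abs(Y-Y[g.argmin()])<.006); out.append((a*1000,'min',g.min(),Y[g.argmin()]*1000,'cen',(m*Y).sum()/m.sum()*1000))
    return out
E
echo "for r in prof(dict(np.load('/tmp/top.npz'))): print([x if isinstance(x,str) else round(float(x),2) for x in r])" >> m.py
python3 - <<'E'
from h import *
T=dict(np.load('/tmp/top.npz'))
for r in prof(T): print([x if isinstance(x,str) else round(float(x),2) for x in r])
im,_=rect(T,.05,.09,.105,.155,.067); cv2.imwrite('pics/r5.png',cv2.convertScaleAbs(cv2.resize(im[::-1,:,::-1],None,fx=3,fy=3),alpha=1.4))
E
```

```text
[62.0, 'min', 40.63, 130.5, 'cen', 130.26]
[64.0, 'min', 60.56, 129.75, 'cen', 129.82]
[66.0, 'min', 77.96, 129.75, 'cen', 129.6]
[68.0, 'min', 86.81, 130.25, 'cen', 130.09]
['red', 136.31, 'line', 135.97]
```

View pics/r5.png

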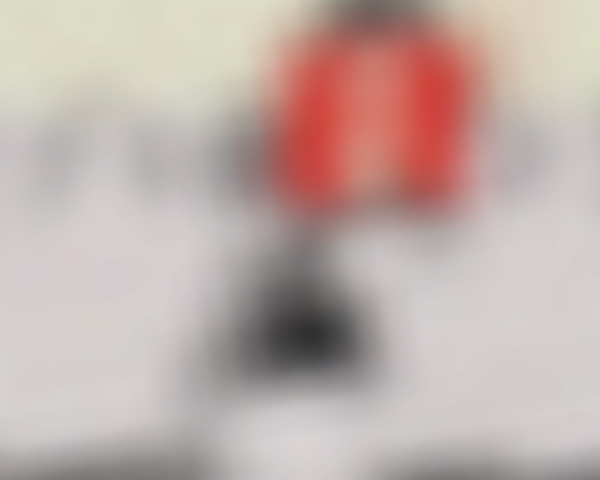

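In the rectified view the pointer is at column ~306 and the line at ~375 (12 px/mm), so about 5.8 mm remain. Two more strokes, then I'll measure again.

>>> move_arm(
  motion=[
    [0, -0.04, 0.015, 0, 0, 0],
    [0, -0.08, 0.005, 0, 0, 0],
    [0, -0.12, 0, 0, 0, 0],
    [0, -0.16, -0.005, 0, 0, 0],
    [0, -0.2, -0.005, 0, 0, 0],
    [0, -0.24, 0, 0, 0, 0],
    [0, -0.28, 0.01, 0, 0, 0],
    [0, -0.32, 0.015, 0, 0, 0],
    [0, -0.32, -0.1, 0, 0, 0],
    [0, 0, -0.1, 0, 0, 0],
    [0, 0, -0.05, 0, 0, 0],
    [0, 0, 0, 0, 0, 0],
  ],
)

```text
time: 16.08
tool_pos: [0.5967, -0.1159, 0.0716]
tool_rot: [-3.14, -0.001, 1.743]
contact_force: [0.1, 0.7, 0.1]
opening: 0.0003
grip_force: 0.0
```

>>> move_arm(
  motion=[
    [0, -0.04, 0.015, 0, 0, 0],
    [0, -0.08, 0.005, 0, 0, 0],
    [0, -0.12, 0, 0, 0, 0],
    [0, -0.16, -0.005, 0, 0, 0],
    [0, -0.2, -0.005, 0, 0, 0],
    [0, -0.24, 0, 0, 0, 0],
    [0, -0.28, 0.01, 0, 0, 0],
    [0, -0.32, 0.015, 0, 0, 0],
    [0, -0.32, -0.1, 0, 0, 0],
    [0, 0, -0.1, 0, 0, 0],
    [0, 0, -0.05, 0, 0, 0],
    [0, 0, 0, 0, 0, 0],
  ],
)

```text
time: 17.58
tool_pos: [0.5967, -0.116, 0.0717]
tool_rot: [-3.14, -0.001, 1.743]
contact_force: [-0.4, 0.6, 0.9]
opening: 0.0003
grip_force: 0.0
```

```bash
python3 m.py
```

```text
{'red': array([7.9790e+01, 1.3616e+02, 1.2783e+02, 1.4412e+02, 1.8630e+06]), 'ptr': array([6.4800e+01, 1.3421e+02, 1.2959e+02, 1.3865e+02, 4.0700e+05]), 'd': np.float64(-1.95)}
[62.0, 'min', 41.04, 134.0, 'cen', 134.1]
[64.0, 'min', 60.0, 134.0, 'cen', 134.18]
[66.0, 'min', 72.33, 134.5, 'cen', 134.42]
[68.0, 'min', 77.07, 134.5, 'cen', 134.63]
['red', 136.29, 'line', 135.98]
```

>>> move_arm(
  motion=[
    [0, -0.04, 0.015, 0, 0, 0],
    [0, -0.08, 0.005, 0, 0, 0],
    [0, -0.12, 0, 0, 0, 0],
    [0, -0.16, -0.005, 0, 0, 0],
    [0, -0.2, -0.005, 0, 0, 0],
    [0, -0.25, 0, 0, 0, 0],
    [0, -0.25, -0.1, 0, 0, 0],
    [0, -0.25, -0.5, 0, 0, 0],
    [0, -0.25, -0.8, 0, 0, 0],
    [0, -0.25, -0.8, 0, 0, 0],
  ],
)

```text
time: 18.88
tool_pos: [0.5739, -0.1209, 0.1549]
tool_rot: [3.138, 0.003, 1.743]
contact_force: [0.6, 0.4, 0.5]
opening: 0.0003
grip_force: 0.0
```

```bash
python3 m.py; python3 - <<'E'
from h import *
T=dict(np.load('/tmp/top.npz'))
im,_=rect(T,.05,.09,.11,.16,.067); cv2.imwrite('pics/r6.png',cv2.convertScaleAbs(cv2.resize(im[::-1,:,::-1],None,fx=3,fy=3),alpha=1.4))
E
```

```text
{'red': array([7.9780e+01, 1.3623e+02, 1.2799e+02, 1.4418e+02, 1.8650e+06]), 'ptr': array([6.5310e+01, 1.3537e+02, 1.3050e+02, 1.3992e+02, 5.0000e+05]), 'd': np.float64(-0.86)}
[62.0, 'min', 37.96, 135.75, 'cen', 135.6]
[64.0, 'min', 52.78, 135.5, 'cen', 135.53]
[66.0, 'min', 66.74, 135.5, 'cen', 135.34]
[68.0, 'min', 72.33, 135.25, 'cen', 135.29]
['red', 136.33, 'line', 135.92]
```

View pics/r6.png

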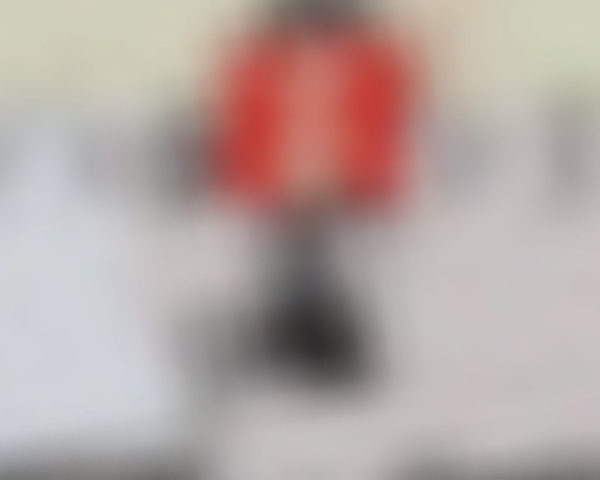

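The rectified picture shows the pointer at column ~310 and the white line at ~315, so it is about 0.5 mm short. The hand is 80 mm clear of the wheel, so I'm handing in.

```bash
python3 -c "
from cell import robot
print(robot.hand_in())"
```

```text
the job is handed in; nothing more can be done
None
```

I rolled the caliper closed by the wheel until the pointer sat about 0.5 mm short of the white line (by camera; tolerance 2.5 mm), lifted the hand clear and handed the job in at about 19 s; no verdict came back, and I didn't re-measure the dome, bails and key afterwards.

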